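# Sort the microscope spares into their trays

## Robot

A 6-joint arm with a two-finger parallel gripper is mounted at the origin on a cart in front of the work surface, level with it; the furniture and walls round the work are solid. World frame = base frame: x ahead of the robot, y to its left, z up, the work surface at z = 0. Lengths are in mm, angles in rad, forces in N, time in s.
With the tool pointing down it reaches from about 350 to 775 mm from the base axis. Payload 7.3 kg.
Tool frame: the origin (TCP) lies on the centre line of the jaws, within the pads' length; the fingertips stand 17 mm ahead of it and the grasp point (between the pads) lies 2 mm behind it; z points along the fingers, y is the line along which they close (so a half turn about z gives the same grasp; the last joint's range is limited). The gripper opens to 92 mm and grips with 3 to 60 N. Pads are 19 mm wide; open, the fingers measure 130 mm over their backs; the gripper's body (75 mm by 190 mm) begins 47 mm behind the grasp point.
Start: joints at [-1.25, 0.342, 1.524, -0, 1.275, -0.146], TCP at [236.29, -468.839, 243.741] pointing down, gripper open.
Joint ranges: [-2.53, 2.53], [-0.77, 2.02], [0.04, 2.7], [-1, 4.14], [0.28, 2.66], [-3.11, 3.11]. Speed limits (rad/s): [2.57, 2.57, 3.14, 3.14, 3.14, 3.14].

## Interface

Orientations are given as [roll, pitch, yaw] about the fixed x, y, z axes, in that order (R = Rz(yaw) Ry(pitch) Rx(roll)).
In Python, from plant import bot gives the robot as it stands. The module is installed in compiled form; this text tells all that it offers.
- The arm moves only by the shell command python3 -m pendant 'ROWS'. ROWS is JSON, a list of rows, each a list of 3 entries, a list of its own where there are three numbers: the shift along the world's x, y, z as a fraction of full scale, then the turn, a rotation vector about the world's x, y, z as a fraction of full scale, then the opening, from -1 (shut) to 1 (fully open), so that 0 is half open. In form: [[[tx, ty, tz], [rx, ry, rz], claw], ...]. A call has exactly 10 rows; each row shifts and turns the commanded pose from where the row before left it; what a row does not reach is not made up. Full scale, the value 1, is 30 mm for a shift and 0.12 rad for a turn. A row lasts 1/12 s, in which the tool goes at most 41.7 mm and 7.16 degrees, less where a joint would pass 70% of its speed; a pose out of reach is approached as far as the arm can. A call with a number of a shift or a turn outside -1 to 1 is refused whole. A call with a gripper value outside its range is refused whole. The fingers move at their own pace and stop on an object; the grip force is fixed at half the most. Time passes only in rows, so rows that do not move let the fingers close, or fill a call up. It gives the time, the measured TCP pose, the force, the opening and the grip force at its end, in the units of the state.
- bot.get_obs(): the state, without advancing time (a new reading comes with each control period).
- bot.capture(name): name is "side" or "top"; returns the picture (480x640x3 uint8, blue, green, red); there is no depth.
- bot.camera_params(name): a dict with "fovy" (degrees; the focal length in pixels is half the picture's height over the tangent of half this angle, whatever the lens; pixels are square), "cx", "cy" (the principal point, pixels), "camera_from_world" (4x4, takes a point from world to camera coordinates). Camera axes: x right, y down, z forward; pixel columns grow to the right and rows downward; lengths in mm; the calibration is good to about 2 mm. A picture is of the moment at which its call begins. camera_params takes no time and is no camera call.
- bot.close_job(): hands the job in; it is judged then, once.
The state is a dict: "time": time; "joint_positions": joint angles; "dq": joint speeds; "tau": joint torques, N m; "tool_pos": TCP position; "tcp_rot": TCP orientation; "contact_force": force on the tool from outside, world axes, zero at the start; "moment": the same for the moment, N m; "grip_width": finger opening in mm; "finger_force": force on a finger pad.
Only numpy, scipy, OpenCV 4.12 (cv2) and the standard library are available. Lean on these libraries where they do the work, as an engineer would, in place of code of your own. Each camera call takes 0.05 s, during which the arm holds its last target. There are 200 camera calls.

## Task

Clear up the microscope spares that stand mixed on the bench: put the two objectives into the blue tray and the two filter cubes into the yellow tray, one in each bay, standing upright and flat on the floor of the bay. Leave the petri dish and the black dust cap that lie among them where they are.

Things in the scene. Friction and masses are not known exactly. Their poses are not given: they have to be found in the camera images.
- silver_objective (a point): silver microscope objective with a yellow ring, standing upright, loose; 44 mm tall, 30 mm across the barrel (straight up to 34 mm, then narrowing to 19 mm at the top), about 0.11 kg. This point: on its axis, half-way up (22 mm above its foot); z up its axis
- black_objective (a point): black microscope objective with a green ring, standing upright, loose; 44 mm tall, 30 mm across the barrel (straight up to 34 mm, then narrowing to 19 mm at the top), about 0.11 kg. This point: on its axis, half-way up (22 mm above its foot); z up its axis
- blue_cube (a point): black fluorescence filter cube with a round blue window in one side and a round hole in its top; body 30 x 30 mm by 34 mm tall, standing upright at any yaw, loose, about 0.06 kg. This point: centre of the cube, 17 mm above its foot; x and y are square to its side faces, z up
- green_cube (a point): black fluorescence filter cube with a round green window in one side and a round hole in its top; body 30 x 30 mm by 34 mm tall, standing upright at any yaw, loose, about 0.06 kg. This point: centre of the cube, 17 mm above its foot; x and y are square to its side faces, z up
- objective_tray: shallow blue tray for the objectives, grey foam floor with a white ring in each bay; fixed; 161 mm along its y by 73 mm along its x, thumb tab at each end. Origin: centre of the underside, on the bench; z up. A low wall across the middle makes two bays, centred at y = +39.5 and -39.5 mm, x = 0; each is 67 (x) by 76 mm (y) inside. Floor 3 mm, wall tops 8 mm above the bench
- cube_tray: shallow yellow tray for the filter cubes, grey foam floor with a black square in each bay; fixed; 161 mm along its y by 73 mm along its x, thumb tab at each end. Origin: centre of the underside, on the bench; z up. A low wall across the middle makes two bays, centred at y = +39.5 and -39.5 mm, x = 0; each is 67 (x) by 76 mm (y) inside. Floor 3 mm, wall tops 8 mm above the bench
- petri_dish (a point): closed clear petri dish with pink contents lying among the spares, 58 mm in diameter, 14 mm high, loose and light; to be left alone. This point: its centre, 7 mm above the bench. (A small robot arm, 0.6 m tall, is fixed in the middle of the bench at x = 0.48 to 0.85 m, y = -0.23 to 0.03 m.)
- black_cap (a point): flat black dust cap, a plain disc 46 mm in diameter and 12 mm high, lying among the spares, loose and light; to be left alone. This point: its centre, 6 mm above the bench
Not all that is in view belongs to the job. What is shaped like the part that bears blue_cube but brown, orange or purple is not meant.

How it is judged (in metres and radians):
At the end, for the whole second after the job is handed in: An objective in each bay of the blue tray, a filter cube in each bay of the yellow tray: each between the walls, flat on the floor (height within 4 mm, upright within 0.12 rad), released and at rest; petri dish and dust cap within 20 mm of their places ((((x of silver_objective in the frame of objective_tray between -0.024 and 0.024 m and y of silver_objective in the frame of objective_tray between 0.0115 and 0.0675 m and z of silver_objective in the frame of objective_tray between 0.021 and 0.029 m) and (x of black_objective in the frame of objective_tray between -0.024 and 0.024 m and y of black_objective in the frame of objective_tray between -0.0675 and -0.0115 m and z of black_objective in the frame of objective_tray between 0.021 and 0.029 m)) or ((x of silver_objective in the frame of objective_tray between -0.024 and 0.024 m and y of silver_objective in the frame of objective_tray between -0.0675 and -0.0115 m and z of silver_objective in the frame of objective_tray between 0.021 and 0.029 m) and (x of black_objective in the frame of objective_tray between -0.024 and 0.024 m and y of black_objective in the frame of objective_tray between 0.0115 and 0.0675 m and z of black_objective in the frame of objective_tray between 0.021 and 0.029 m))) and (((x of blue_cube in the frame of cube_tray between -0.024 and 0.024 m and y of blue_cube in the frame of cube_tray between 0.0115 and 0.0675 m and z of blue_cube in the frame of cube_tray between 0.016 and 0.024 m) and (x of green_cube in the frame of cube_tray between -0.024 and 0.024 m and y of green_cube in the frame of cube_tray between -0.0675 and -0.0115 m and z of green_cube in the frame of cube_tray between 0.016 and 0.024 m)) or ((x of blue_cube in the frame of cube_tray between -0.024 and 0.024 m and y of blue_cube in the frame of cube_tray between -0.0675 and -0.0115 m and z of blue_cube in the frame of cube_tray between 0.016 and 0.024 m) and (x of green_cube in the frame of cube_tray between -0.024 and 0.024 m and y of green_cube in the frame of cube_tray between 0.0115 and 0.0675 m and z of green_cube in the frame of cube_tray between 0.016 and 0.024 m))) and angle between each of silver_objective, black_objective, blue_cube, green_cube's own z axis and vertical below 0.12 rad and linear speed of each of objective_10, objective_20, filter_cube_0, filter_cube_1 below 0.02 m/s); the robot touches nothing.
It fails at once if the petri dish is pushed or carried more than 20 mm from where it lay (distance of petri_dish from where it was at the start of the episode above 0.02 m).
It fails at once if the dust cap is pushed or carried more than 20 mm from where it lay (distance of black_cap from where it was at the start of the episode above 0.02 m).
It also fails if it takes over 120 s, if anything falls off the work surface, if the arm or the gripper's body presses on something with over 40 N, if the wrist force passes 120 N, or if a joint passes its speed limit or range.

## Working session

There is one attempt and no reset: what is moved stays moved. The work goes in short steps, Python scripts to look and compute and a shell command to move; the robot and the scene stay as the last step left them, time stands still between calls to the robot, and variables do not carry over. Pictures are saved under pics/ and viewed, at most 14 in all, crops included, and the job is handed in when it is done.

```bash
mkdir -p pics; python3 - <<'E'
from plant import bot
import cv2
for n in("top","side"):
    cv2.imwrite(f"pics/{n}0.png",bot.capture(n)); print(n,bot.camera_params(n))
print(bot.get_obs())
E
```

```text
top {'fovy': 50.10641798135707, 'cx': 317.90828686382895, 'cy': 236.10889350912154, 'camera_from_world': array([[ 1.90051533e-02, -9.99817332e-01, -2.02662321e-03,
        -9.62423776e+01],
       [-9.87749405e-01, -1.84616709e-02, -1.54952507e-01,
         5.16448080e+02],
       [ 1.54886787e-01,  4.94669202e-03, -9.87919842e-01,
         9.39111097e+02],
       [ 0.00000000e+00,  0.00000000e+00,  0.00000000e+00,
         1.00000000e+00]])}
side {'fovy': 42.90255199316952, 'cx': 319.7542995837924, 'cy': 246.3803357250173, 'camera_from_world': array([[-9.86448152e-01, -1.63339143e-01, -1.55038145e-02,
         4.82114058e+02],
       [-5.99455137e-02,  4.46754866e-01, -8.92645856e-01,
         1.35178202e+02],
       [ 1.52730414e-01, -8.79619471e-01, -4.50491961e-01,
         1.15836291e+03],
       [ 0.00000000e+00,  0.00000000e+00,  0.00000000e+00,
         1.00000000e+00]])}
{'time': 0.1, 'joint_positions': array([-1.24995675e+00,  3.42663103e-01,  1.52489161e+00, -2.19564809e-05,
        1.27539710e+00, -1.46010569e-01]), 'dq': array([-8.06187417e-04,  6.04821665e-04, -6.73231915e-04,  7.36125928e-04,
        1.99489560e-04,  2.45338102e-05]), 'tau': array([ 1.37298455e-03, -4.32004988e+01, -2.44695514e+01,  7.18829851e-02,
        5.26929356e-02, -3.18034904e-05]), 'tool_pos': array([ 236.19487589, -468.50207453,  243.1196519 ]), 'tcp_rot': array([-3.14024490e+00, -1.76974299e-04,  4.66856428e-01]), 'contact_force': array([ 0.79037566,  0.53944168, -0.01697676]), 'moment': array([-0.00051423, -0.05252928,  0.06131438]), 'finger_force': 0.0, 'grip_width': 92.05466650716578}
```

View pics/top0.png

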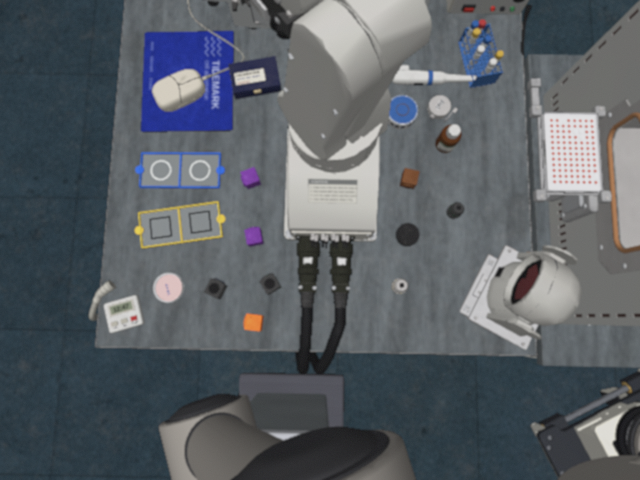

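View pics/side0.png

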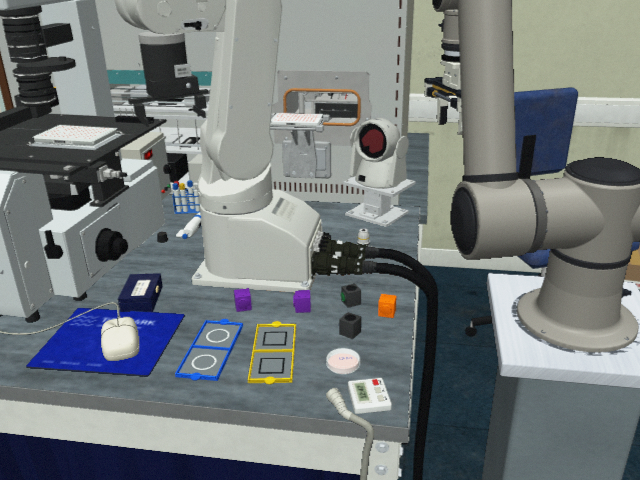

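Top view: blue tray at about (180,170), yellow tray (180,225), cubes at (216,288) and (270,283), petri dish (168,288), silver objective (400,285), black objective (456,210), cap (407,234). A robot base with cables stands between the two groups. The side view shows the green window on the cube at (350,294), so the other cube (350,325) should be the blue one.

```bash
cat >h.py <<'E'
from plant import bot
import cv2,numpy as np
def ray(n,u,v,z):
    p=bot.camera_params(n);f=240/np.tan(np.radians(p["fovy"]/2));M=p["camera_from_world"]
    R,t=M[:3,:3],M[:3,3];c=-R.T@t;d=R.T@np.array([(u-p["cx"])/f,(v-p["cy"])/f,1]);return c+d*(z-c[2])/d[2]
def planar(n,pts,z): return np.array([ray(n,u,v,z)[:2] for u,v in pts])
E
python3 - <<'E'
from h import *
I=cv2.imread("pics/top0.png");S=cv2.imread("pics/side0.png");H=cv2.cvtColor(I,cv2.COLOR_BGR2HSV)
np.set_printoptions(precision=1,suppress=True)
def blob(m,x0,y0,x1,y1):
    k=np.zeros(m.shape,np.uint8);k[y0:y1,x0:x1]=m[y0:y1,x0:x1]*255
    c=cv2.findContours(k,cv2.RETR_EXTERNAL,cv2.CHAIN_APPROX_NONE)[0];return max(c,key=cv2.contourArea)
sat=(H[...,1]>150)
for nm,b,hue in(("blue",(134,148,226,193),(100,125)),("yel",(130,198,230,252),(18,35))):
    m=sat&(H[...,0]>hue[0])&(H[...,0]<hue[1])
    c=blob(m,*b);r=cv2.minAreaRect(planar("top",c[:,0,:],8).astype(np.float32));print(nm,r,cv2.boundingRect(c))
g=cv2.cvtColor(I,cv2.COLOR_BGR2GRAY)
for nm,b,z in(("cubeA",(200,272,232,304),20),("cubeB",(256,268,286,298),20),("bobj",(440,198,470,222),22),("cap",(390,218,424,250),12)):
    c=blob(g<60,*b);P=planar("top",c[:,0,:],z).astype(np.float32)
    print(nm,cv2.contourArea(c),cv2.boundingRect(c),P.mean(0),cv2.minAreaRect(P))
c=blob((I[...,2].astype(int)-I[...,1]>20),145,268,190,308);print("petri",cv2.minEnclosingCircle(planar("top",c[:,0,:],14).astype(np.float32)))
print("silver guess",ray("top",400,285,40))
crops=[cv2.resize(I[y:y+60,x:x+75],(400,300),interpolation=cv2.INTER_CUBIC) for x,y in((205,255),(365,255),(425,180))]
crops.append(cv2.resize(S[275:345,320:408],(400,300),interpolation=cv2.INTER_CUBIC))
cv2.imwrite("pics/crops.png",np.vstack([np.hstack(crops[:2]),np.hstack(crops[2:])]))
E
```

```text
blue ((648.983154296875, 276.1022644042969), (24.973636627197266, 12.07815933227539), 4.233421802520752) (136, 165, 7, 13)
yel ((529.5626220703125, 267.8558654785156), (12.991116523742676, 13.121766090393066), 64.84516143798828) (136, 226, 7, 9)
cubeA 89.5 (208, 283, 12, 11) [417.2 111.6] ((416.9080505371094, 111.85977935791016), (19.1060848236084, 21.221227645874023), 1.083670973777771)
cubeB 82.0 (264, 278, 11, 11) [428.4   5.1] ((428.4671630859375, 5.763216495513916), (19.23841667175293, 19.206775665283203), 1.8483142852783203)
bobj 69.5 (448, 205, 13, 13) [ 573.7 -350. ] ((573.2273559570312, -349.5259094238281), (23.353519439697266, 19.499189376831055), 40.258975982666016)
cap 360.0 (396, 224, 23, 22) [ 529.2 -261.2] ((529.1442260742188, -261.1632995605469), (39.99544143676758, 43.961143493652344), 45.56051254272461)
petri ((416.90863037109375, 199.88665771484375), 24.63895034790039)
silver guess [ 428.1 -242.5   40. ]
```

View pics/crops.png

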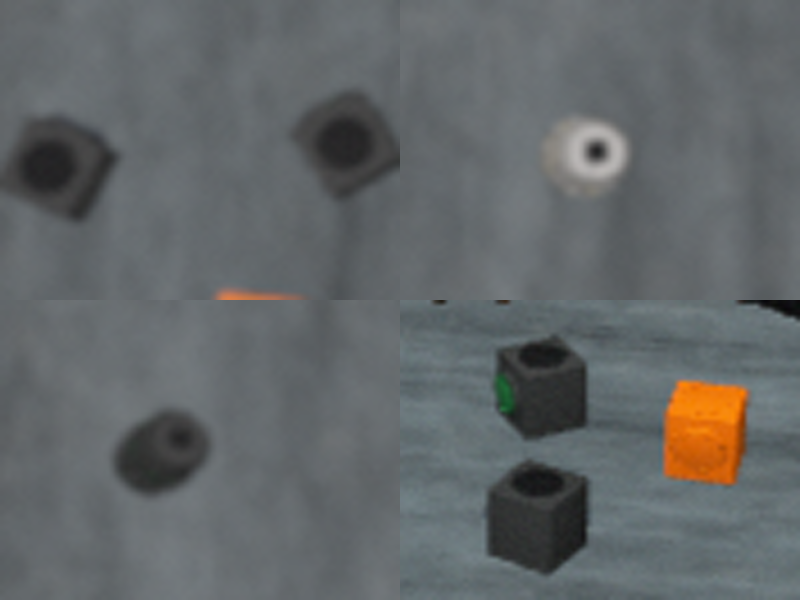

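Crops: the cube top holes are at about (214.0,286.1) and (270.1,281.8). The silver objective's top is at about (401.9,283.5) and the black one's at (458.9,205.7). In the side view the green window is on the far cube; the near one shows no window.

```bash
python3 - <<'E'
from h import *
np.set_printoptions(precision=1,suppress=True)
S=lambda x,y:(320+(x-400)/4.545,275+(y-300)/4.286)
for nm,p,z in(("A",(214,286.1),34),("B",(270.1,281.8),34),("silver",(401.9,283.5),44),("black",(458.9,205.7),44)): print(nm,ray("top",*p,z))
for nm,q in(("B",[(497,345),(530,370),(587,360),(558,335)]),("A",[(488,490),(548,515),(588,482),(530,460)])):
    P=planar("side",[S(*a) for a in q],34);d=np.roll(P,-1,0)-P
    print(nm,P.mean(0),np.hypot(*d.T),np.degrees(np.arctan2(d[:,1],d[:,0]))%90)
I=cv2.imread("pics/top0.png");H=cv2.cvtColor(I,cv2.COLOR_BGR2HSV)
for nm,b,hue in(("blue",(134,148,226,193),(100,125)),("yel",(130,198,230,252),(18,35))):
    x0,y0,x1,y1=b;m=np.zeros(I.shape[:2],np.uint8)
    m[y0:y1,x0:x1]=255*((H[...,1]>110)&(H[...,0]>hue[0])&(H[...,0]<hue[1]))[y0:y1,x0:x1]
    P=planar("top",cv2.findNonZero(m)[:,0,:],8).astype(np.float32);c,s,a=cv2.minAreaRect(P);print(nm,c,s,a)
    th=np.radians(a if s[0]>s[1] else a+90); u=np.array([np.cos(th),np.sin(th)]);u*=np.sign(u[1]);print("bays",np.array(c)+39.5*u,np.array(c)-39.5*u,u)
m=((I.max(2)>150)&(H[...,1]<60)).astype(np.uint8)
print("blue tray white rings px",[ (x,y,w,h) for x,y,w,h in [cv2.boundingRect(c) for c in cv2.findContours(m[150:192,140:222],0,2)[0]] if w>10])
print(planar("top",[(161,170),(201,170),(161,228),(201,222)],3))
E
```

```text
A [419.8 108.2  34. ]
B [429.9   2.4  34. ]
silver [ 430.7 -245.4   44. ]
black [ 581.6 -355.5   44. ]
B [424.3   2.7] [26.4 26.3 25.6 28.4] [40.  27.6 35.7 26.8]
A [413.  113.3] [29.9 29.8 28.5 28.8] [59.5 64.2 61.3 61.5]
blue (652.857666015625, 194.82479858398438) (74.84599304199219, 179.50131225585938) 1.050767183303833
bays [652.1 234.3] [653.6 155.3] [-0.  1.]
yel (541.98388671875, 187.74313354492188) (74.02342224121094, 177.672607421875) 9.183526039123535
bays [535.7 226.7] [548.3 148.7] [-0.2  1. ]
blue tray white rings px [(48, 9, 24, 23), (9, 9, 24, 23)]
[[653.4 233.6]
 [654.9 152.7]
 [534.5 225.7]
 [548.1 146.8]]
```

Positions agree across views. Cube B stands close to the base box and cables, so I check the clearance there.

```bash
python3 - <<'E'
import cv2,numpy as np
T=cv2.imread("pics/top0.png")[140:300,240:400];S=cv2.imread("pics/side0.png")[180:330,260:410]
cv2.imwrite("pics/c2.png",np.hstack([cv2.resize(T,(400,400),interpolation=2),cv2.resize(S,(400,400),interpolation=2)]))
E
```

```text
(no output)
```

View pics/c2.png

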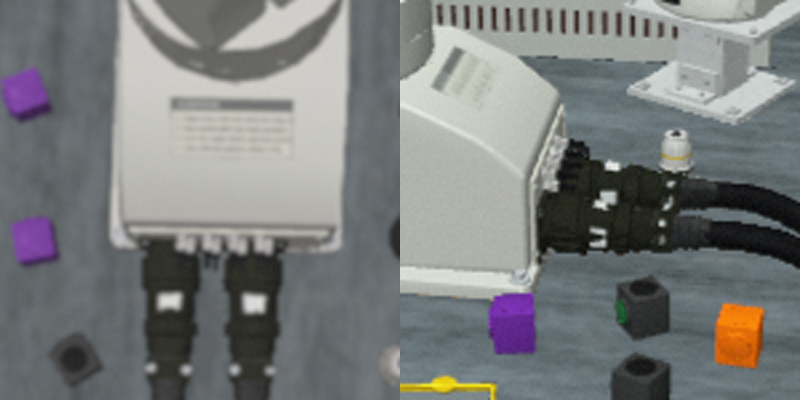

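The left side of the box is at crop x≈120 (u≈288), with its front edge at v≈237. The left connector's left edge is at u≈297, from v≈237 to 300.

```bash
python3 - <<'E'
from h import *
np.set_printoptions(precision=0,suppress=True)
print("plate corner",ray("side",307.6,289.5,0),ray("top",285,239,5))
for z in(20,60,100): print(z,"boxtop front L",ray("top",288,236,z),"conn L",ray("top",297,240,z),ray("top",299,290,z),
  "side conn tip L", ray("side",260+290*.375,180+245*.375,z),"box edge bottom",ray("side",306.9,279,z),"top",ray("side",260+128*.375,180+185*.375,z))
E
```

```text
plate corner [520. -33.   0.] [517. -21.   5.]
20 boxtop front L [520. -28.  20.] conn L [513. -46.  20.] [416. -52.  20.] side conn tip L [398. -89.  20.] box edge bottom [522. -41.  20.] top [ 544. -174.   20.]
60 boxtop front L [514. -31.  60.] conn L [507. -48.  60.] [414. -54.  60.] side conn tip L [393. -17.  60.] box edge bottom [509.  27.  60.] top [529. -97.  60.]
100 boxtop front L [508. -33. 100.] conn L [501. -50. 100.] [412. -55. 100.] side conn tip L [387.  54. 100.] box edge bottom [495.  96. 100.] top [514. -21. 100.]
```

The box's left side is at y≈-30 and its front at x≈515. The connectors' left edge is at y≈-50. So cube B needs the jaws nearly along x with a small tilt. I start with the silver objective, jaws along x.

```bash
python3 -m pendant '[[[0.65,0.75,-0.2],[0,0,0.92],0.4],[[0.65,0.75,-0.2],[0,0,0.92],0.4],[[0.65,0.75,-0.2],[0,0,0.92],0.4],[[0.65,0.75,-0.2],[0,0,0.92],0.4],[[0.65,0.75,-0.2],[0,0,0.92],0.4],[[0.65,0.75,-0.2],[0,0,0.92],0.4],[[0.65,0.75,-0.2],[0,0,0.92],0.4],[[0.65,0.75,-0.2],[0,0,0.92],0.4],[[0.65,0.75,-0.2],[0,0,0.92],0.4],[[0.65,0.75,-0.2],[0,0,0.92],0.4]]'
python3 -m pendant '[[[0,0,-0.6],[0,0,0],0.4],[[0,0,-0.6],[0,0,0],0.4],[[0,0,-0.6],[0,0,0],0.4],[[0,0,-0.6],[0,0,0],0.4],[[0,0,-0.5],[0,0,0],0.4],[[0,0,0],[0,0,0],0.4],[[0,0,0],[0,0,0],0.4],[[0,0,0],[0,0,0],0.4],[[0,0,0],[0,0,0],0.4],[[0,0,0],[0,0,0],0.4]]'
python3 - <<'E'
from h import *
s=bot.capture("side");t=bot.capture("top")
cv2.imwrite("pics/p3.png",np.hstack([cv2.resize(t[200:350,330:480],(400,400)),cv2.resize(s[140:290,280:430],(400,400))]))
E
```

```text
time: 0.93
tool_pos: [431.9, -242.5, 183.2]
tcp_rot: [-3.141, -0.0, 1.576]
contact_force: [0.8, -1.4, -0.4]
grip_width: 64.2
finger_force: 0.0
time: 1.77
tool_pos: [431.7, -244.2, 97.7]
tcp_rot: [3.14, 0.001, 1.571]
contact_force: [-0.1, -0.2, -0.1]
grip_width: 63.9
finger_force: 0.0
```

View pics/p3.png

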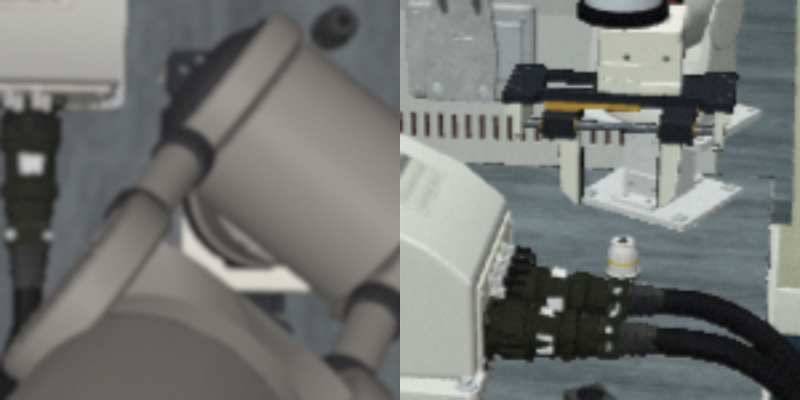

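Side view: the fingers at crop x≈573 and 675 straddle the silver objective at 622, so it is centred. I descend 72 mm, grip and lift.

```bash
python3 -m pendant '[[[0,0,-0.6],[0,0,0],0.4],[[0,0,-0.6],[0,0,0],0.4],[[0,0,-0.6],[0,0,0],0.4],[[0,0,-0.4],[0,0,0],0.4],[[0,0,-0.2],[0,0,0],0.4],[[0,0,0],[0,0,0],0.4],[[0,0,0],[0,0,0],-1],[[0,0,0],[0,0,0],-1],[[0,0,0],[0,0,0],-1],[[0,0,0],[0,0,0],-1]]'
python3 -m pendant '[[[0,0,0],[0,0,0],-1],[[0,0,0],[0,0,0],-1],[[0,0,0],[0,0,0],-1],[[0,0,0],[0,0,0],-1],[[0,0,0.5],[0,0,0],-1],[[0,0,0.8],[0,0,0],-1],[[0,0,0.8],[0,0,0],-1],[[0,0,0.8],[0,0,0],-1],[[0,0,0.8],[0,0,0],-1],[[0,0,0.8],[0,0,0],-1]]'
```

```text
time: 2.7
tool_pos: [431.7, -244.1, 25.5]
tcp_rot: [3.14, 0.001, 1.571]
contact_force: [0.2, -0.3, -0.7]
grip_width: 42.0
finger_force: 0.0
time: 3.53
tool_pos: [431.2, -243.6, 160.7]
tcp_rot: [3.142, -0.0, 1.571]
contact_force: [1.0, -0.7, -2.4]
grip_width: 27.0
finger_force: 30.0
```

```bash
python3 -m pendant '[[[-0.17,0.7,0.45],[0,0,0],-1],[[-0.17,0.7,0.45],[0,0,0],-1],[[-0.17,0.7,0.45],[0,0,0],-1],[[-0.17,0.7,0.45],[0,0,0],-1],[[-0.17,0.7,0.45],[0,0,0],-1],[[-0.17,0.7,0.45],[0,0,0],-1],[[0,0.9,0],[0,0,0],-1],[[0,0.9,0],[0,0,0],-1],[[0,0.9,0],[0,0,0],-1],[[0,0.9,0],[0,0,0],-1]]'
python3 -m pendant '[[[0,0.9,0],[0,0,0],-1],[[0,0.9,0],[0,0,0],-1],[[0,0.9,0],[0,0,0],-1],[[0,0.9,0],[0,0,0],-1],[[0.6,0.7,0],[0,0,0],-1],[[0.6,0.7,0],[0,0,0],-1],[[0.6,0.7,0],[0,0,0],-1],[[0.6,0.7,0],[0,0,0],-1],[[0.6,0.7,0],[0,0,0],-1],[[0.6,0.7,0],[0,0,0],-1]]'
python3 -m pendant '[[[0.6,0.05,0],[0,0,0],-1],[[0.6,0.05,0],[0,0,0],-1],[[0.6,0.05,0],[0,0,0],-1],[[0.6,0.05,0],[0,0,0],-1],[[0.6,0.05,0],[0,0,0],-1],[[0.6,0.05,0],[0,0,0],-1],[[0.6,0.05,0],[0,0,0],-1],[[0.6,0.05,0],[0,0,0],-1],[[0,0,-0.5],[0,0,0],-1],[[0,0,-0.5],[0,0,0],-1]]'
```

```text
time: 4.37
tool_pos: [400.4, -8.5, 240.7]
tcp_rot: [3.141, -0.0, 1.57]
contact_force: [-0.1, -0.6, -1.1]
grip_width: 27.3
finger_force: 30.0
time: 5.2
tool_pos: [509.2, 225.5, 240.2]
tcp_rot: [-3.141, -0.0, 1.571]
contact_force: [0.9, -0.5, -0.3]
grip_width: 27.4
finger_force: 30.0
time: 6.03
tool_pos: [653.8, 236.2, 209.9]
tcp_rot: [3.14, -0.001, 1.57]
contact_force: [0.5, 0.1, -1.3]
grip_width: 27.5
finger_force: 30.0
```

```bash
python3 -m pendant '[[[0,0,-0.7],[0,0,0],-1],[[0,0,-0.7],[0,0,0],-1],[[0,0,-0.7],[0,0,0],-1],[[0,0,-0.7],[0,0,0],-1],[[0,0,-0.7],[0,0,0],-1],[[0,0,-0.7],[0,0,0],-1],[[0,0,-0.7],[0,0,0],-1],[[0,0,-0.7],[0,0,0],-1],[[0,0,-0.3],[0,0,0],-1],[[0,0,-0.1],[0,0,0],-1]]'
python3 -m pendant '[[[0,0,0],[0,0,0],-1],[[0,0,0],[0,0,0],-1],[[0,0,0],[0,0,0],0.2],[[0,0,0],[0,0,0],0.2],[[0,0,0],[0,0,0],0.2],[[0,0,0],[0,0,0],0.2],[[0,0,0],[0,0,0],0.2],[[0,0,0.3],[0,0,0],0.2],[[0,0,0.5],[0,0,0],0.2],[[0,0,0.6],[0,0,0],0.2]]'
python3 -m pendant '[[[0,0,0.8],[0,0,0],0.4],[[0,0,0.8],[0,0,0],0.4],[[0,0,0.8],[0,0,0],0.4],[[0,0,0.8],[0,0,0],0.4],[[0,0,0.8],[0,0,0],0.4],[[0,0,0.8],[0,0,0],0.4],[[0,0,0.8],[0,0,0],0.4],[[-0.4,0,0],[0,0,0],0.4],[[-0.6,0,0],[0,0,0],0.4],[[-0.6,0,0],[0,0,0],0.4]]'
python3 -c "
from h import *
s=bot.capture('side');cv2.imwrite('pics/s4.png',cv2.resize(s[240:420,160:400],(800,600)))"
```

```text
time: 6.87
tool_pos: [651.1, 235.9, 28.2]
tcp_rot: [-3.137, 0.001, 1.571]
contact_force: [-0.5, 0.0, -0.9]
grip_width: 27.3
finger_force: 30.0
time: 7.7
tool_pos: [652.1, 236.0, 72.7]
tcp_rot: [-3.14, 0.001, 1.571]
contact_force: [-0.3, -1.0, 0.9]
grip_width: 54.9
finger_force: 0.0
time: 8.53
tool_pos: [604.3, 236.0, 241.8]
tcp_rot: [3.14, -0.0, 1.57]
contact_force: [-0.2, 0.2, 0.0]
grip_width: 64.8
finger_force: 0.0
```

View pics/s4.png

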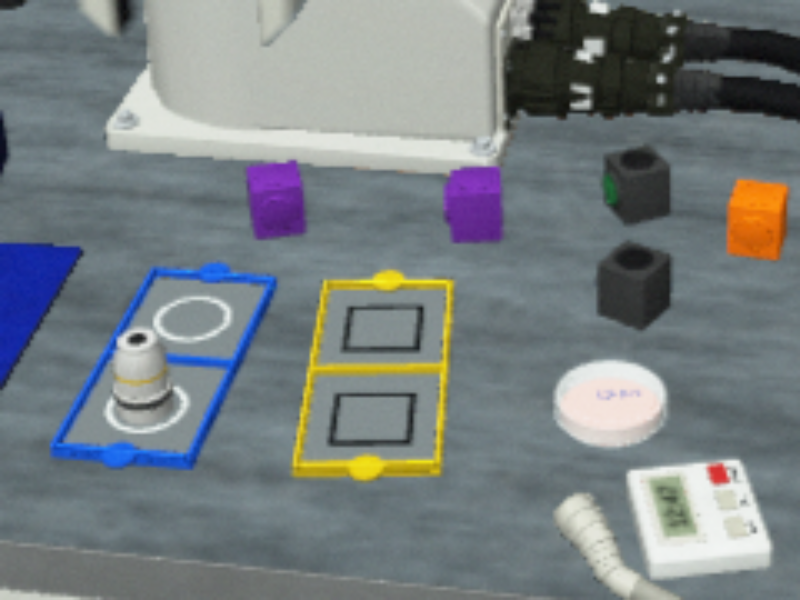

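The silver objective stands upright on the white ring of the near bay. Next is cube A, at about (417,110), with the jaws at -29°.

```bash
python3 -m pendant '[[[-0.69,-0.47,-0.4],[0,0,-0.47],0.3],[[-0.69,-0.47,-0.4],[0,0,-0.47],0.3],[[-0.69,-0.47,-0.4],[0,0,-0.47],0.3],[[-0.69,-0.47,-0.4],[0,0,-0.47],0.3],[[-0.69,-0.47,-0.4],[0,0,-0.47],0.3],[[-0.69,-0.47,-0.4],[0,0,-0.47],0.3],[[-0.69,-0.47,-0.4],[0,0,-0.47],0.3],[[-0.69,-0.47,-0.4],[0,0,-0.47],0.3],[[-0.69,-0.45,-0.4],[0,0,-0.45],0.3],[[0,0,-0.9],[0,0,0],0.3]]'
python3 -c "
from h import *
s=bot.capture('side');cv2.imwrite('pics/s5.png',cv2.resize(s[220:370,260:460],(600,450)))"
```

```text
time: 9.42
tool_pos: [416.6, 108.6, 107.5]
tcp_rot: [3.139, -0.001, 1.062]
contact_force: [1.1, 0.4, 0.4]
grip_width: 59.9
finger_force: 0.0
```

View pics/s5.png

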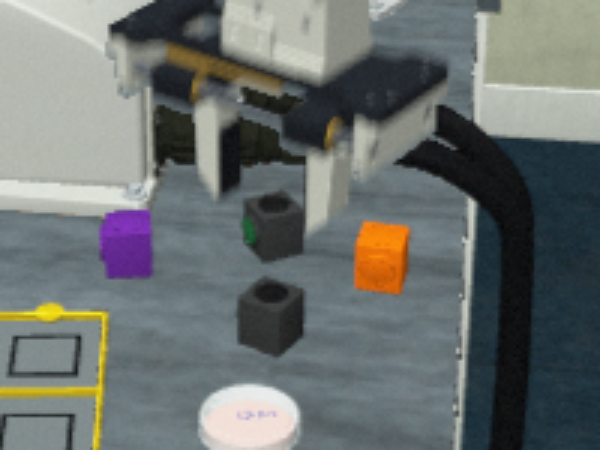

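The open fingers straddle the cube at crop (270,315) along its square direction. I descend 82 mm and grip.

```bash
python3 -m pendant '[[[0,0.05,-0.6],[0,0,0],0.3],[[0,0,-0.6],[0,0,0],0.3],[[0,0,-0.6],[0,0,0],0.3],[[0,0,-0.6],[0,0,0],0.3],[[0,0,-0.33],[0,0,0],0.3],[[0,0,0],[0,0,0],0.3],[[0,0,0],[0,0,0],-1],[[0,0,0],[0,0,0],-1],[[0,0,0],[0,0,0],-1],[[0,0,0],[0,0,0],-1]]'
python3 -m pendant '[[[0,0,0],[0,0,0],-1],[[0,0,0],[0,0,0],-1],[[0,0,0],[0,0,0],-1],[[0,0,0],[0,0,0],-1],[[0,0,0.5],[0,0,0],-1],[[0,0,0.8],[0,0,0],-1],[[0,0,0.8],[0,0,0],-1],[[0,0,0.8],[0,0,0],-1],[[0,0,0.8],[0,0,0],-1],[[0,0,0.8],[0,0,0],-1]]'
```

```text
time: 10.3
tool_pos: [419.1, 111.4, 24.7]
tcp_rot: [3.14, -0.001, 1.066]
contact_force: [0.6, 0.2, 0.8]
grip_width: 37.7
finger_force: 0.0
time: 11.13
tool_pos: [418.0, 111.3, 160.0]
tcp_rot: [-3.141, 0.0, 1.066]
contact_force: [1.0, 0.2, 0.0]
grip_width: 29.8
finger_force: 29.8
```

```bash
python3 -m pendant '[[[0.65,0.64,0],[0,0,0],-1],[[0.65,0.64,0],[0,0,0],-1],[[0.65,0.64,0],[0,0,0],-1],[[0.65,0.64,0],[0,0,0],-1],[[0.65,0.64,0],[0,0,0],-1],[[0.65,0.64,0],[0,0,0],-1],[[0,0,-0.8],[0,0,0],-1],[[0,0,-0.8],[0,0,0],-1],[[0,0,-0.8],[0,0,0],-1],[[0,0,-0.8],[0,0,0],-1]]'
python3 -m pendant '[[[0,0,-0.5],[0,0,0],-1],[[0,0,-0.5],[0,0,0],-1],[[0,0,-0.17],[0,0,0],-1],[[0,0,0],[0,0,0],-1],[[0,0,0],[0,0,0],0],[[0,0,0],[0,0,0],0],[[0,0,0],[0,0,0],0],[[0,0,0],[0,0,0],0],[[0,0,0],[0,0,0],0],[[0,0,0.2],[0,0,0],0]]'
python3 -m pendant '[[[0,0,0.5],[0,0,0],0],[[0,0,0.8],[0,0,0],0],[[0,0,0.8],[0,0,0],0],[[0,0,0.8],[0,0,0],0],[[0,0,0.8],[0,0,0],0],[[-0.5,-0.9,0.2],[0,0,0.8],0.3],[[-0.5,-0.9,0.2],[0,0,0.8],0.3],[[-0.5,-0.9,0.2],[0,0,0.8],0.3],[[-0.5,-0.9,0.2],[0,0,0.8],0.3],[[-0.5,-0.9,0.2],[0,0,0.8],0.3]]'
```

```text
time: 11.97
tool_pos: [535.1, 226.6, 61.6]
tcp_rot: [-3.141, 0.0, 1.066]
contact_force: [0.4, -0.2, -0.3]
grip_width: 30.0
finger_force: 29.8
time: 12.8
tool_pos: [534.7, 226.3, 33.0]
tcp_rot: [-3.14, 0.001, 1.066]
contact_force: [-0.6, 0.2, 0.5]
grip_width: 45.7
finger_force: 0.0
time: 13.63
tool_pos: [459.5, 90.6, 175.5]
tcp_rot: [3.141, 0.0, 1.551]
contact_force: [0.6, -0.2, 0.8]
grip_width: 59.7
finger_force: 0.0
```

Cube A is placed. For cube B I set the jaws at +15° and tilt the gripper 0.35 rad towards +y to clear the cables.

```bash
python3 -m pendant '[[[-0.11,-0.3,-0.15],[0,0,0.47],0.3],[[-0.11,-0.3,-0.15],[0,0,0.47],0.3],[[-0.11,-0.3,-0.15],[0,0,0.47],0.3],[[-0.11,-0.3,-0.15],[0,0,0.47],0.3],[[-0.11,-0.3,-0.15],[0,0,0.47],0.3],[[-0.11,-0.3,-0.15],[-0.56,-0.15,0],0.3],[[-0.11,-0.3,-0.15],[-0.56,-0.15,0],0.3],[[-0.11,-0.3,-0.15],[-0.56,-0.15,0],0.3],[[-0.11,-0.3,-0.15],[-0.56,-0.15,0],0.3],[[-0.11,-0.25,-0.15],[-0.56,-0.15,0],0.3]]'
python3 -m pendant '[[[0,0,-0.3],[0,0,0],0.3],[[0,0,-0.3],[0,0,0],0.3],[[0,0,-0.3],[0,0,0],0.3],[[0,0,-0.1],[0,0,0],0.3],[[0,0,0],[0,0,0],0.3],[[0,0,0],[0,0,0],0.3],[[0,0,0],[0,0,0],0.3],[[0,0,0],[0,0,0],0.3],[[0,0,0],[0,0,0],0.3],[[0,0,0],[0,0,0],0.3]]'
python3 -c "
from h import *
print(bot.get_obs()['joint_positions'])
s=bot.capture('side');cv2.imwrite('pics/s6.png',cv2.resize(s[220:400,200:440],(800,600)))"
```

```text
time: 14.47
tool_pos: [427.6, 2.5, 130.4]
tcp_rot: [3.137, 0.351, 1.826]
contact_force: [0.2, 0.2, -0.9]
grip_width: 59.6
finger_force: 0.0
time: 15.3
tool_pos: [427.6, 3.1, 100.0]
tcp_rot: [3.139, 0.348, 1.827]
contact_force: [-0.8, 0.9, 0.6]
grip_width: 59.8
finger_force: 0.0
[ 0.06378795  0.37274737  2.02708323 -0.51883778  0.73942651  0.19405662]
```

View pics/s6.png

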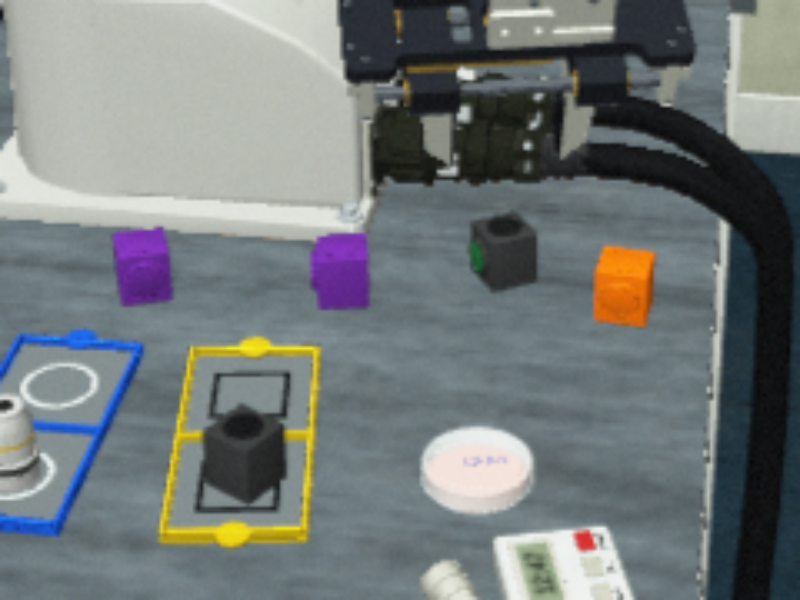

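The fingers straddle cube B, the body leans away from the connectors, and cube A stands in the near yellow bay. I descend to TCP z≈28 and grip.

```bash
python3 -m pendant '[[[0,0,-0.4],[0,0,0],0.3],[[0,0,-0.4],[0,0,0],0.3],[[0,0,-0.4],[0,0,0],0.3],[[0,0,-0.4],[0,0,0],0.3],[[0,0,-0.4],[0,0,0],0.3],[[0,0,-0.3],[0,0,0],0.3],[[0,0,-0.1],[0,0,0],0.3],[[0,0,0],[0,0,0],-1],[[0,0,0],[0,0,0],-1],[[0,0,0],[0,0,0],-1]]'
python3 -m pendant '[[[0,0,0],[0,0,0],-1],[[0,0,0],[0,0,0],-1],[[0,0,0],[0,0,0],-1],[[0,0,0],[0,0,0],-1],[[0,0,0],[0,0,0],-1],[[0,0,0],[0,0,0],-1],[[0,0,0.2],[0,0,0],-1],[[0,0,0.6],[0,0,0],-1],[[0,0,0.8],[0,0,0],-1],[[0,0,0.8],[0,0,0],-1]]'
python3 -c "
from h import *
s=bot.capture('side');cv2.imwrite('pics/s7.png',cv2.resize(s[220:370,260:460],(600,450)))"
```

```text
time: 16.18
tool_pos: [427.8, 3.1, 28.3]
tcp_rot: [3.139, 0.348, 1.827]
contact_force: [-0.2, 0.1, 0.2]
grip_width: 44.0
finger_force: 0.0
time: 17.02
tool_pos: [426.5, 3.2, 100.3]
tcp_rot: [-3.141, 0.347, 1.828]
contact_force: [0.3, 0.2, -1.2]
grip_width: 34.7
finger_force: 29.6
```

View pics/s7.png

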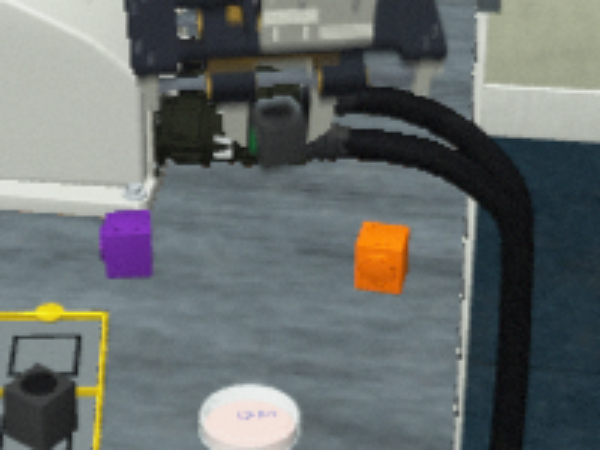

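The cube is up, but the 34.7 mm opening shows it was caught slightly askew. I carry it gently to the far yellow bay.

```bash
python3 -m pendant '[[[0,0.2,0.5],[0,0,0],-1],[[0.2,0.4,0.5],[0,0,0],-1],[[0.45,0.5,0],[0,0,0],-1],[[0.5,0.6,0],[0,0,0],-1],[[0.5,0.6,0],[0,0,0],-1],[[0.5,0.6,0],[0,0,0],-1],[[0.5,0.6,0],[0,0,0],-1],[[0.5,0.6,0],[0,0,0],-1],[[0.5,0.5,0],[0,0,0],-1],[[0.4,0.2,0],[0,0,0],-1]]'
python3 -m pendant '[[[0,0.05,-0.3],[0,0,0],-1],[[0,0.05,-0.5],[0,0,0],-1],[[0,0,-0.5],[0,0,0],-1],[[0,0,-0.5],[0,0,0],-1],[[0,0,-0.3],[0,0,0],-1],[[0,0,0],[0,0,0],-1],[[0,0,0],[0,0,0],-1],[[0,0,0],[0,0,0],-1],[[0,0,0],[0,0,0],-1],[[0,0,0],[0,0,0],-1]]'
python3 -c "
from h import *
s=bot.capture('side');cv2.imwrite('pics/s8.png',cv2.resize(s[260:390,170:330],(640,520)))"
```

```text
time: 17.9
tool_pos: [549.5, 149.1, 129.5]
tcp_rot: [3.14, 0.347, 1.829]
contact_force: [-0.3, -0.2, -0.7]
grip_width: 34.8
finger_force: 29.6
time: 18.73
tool_pos: [549.3, 150.1, 67.6]
tcp_rot: [3.138, 0.348, 1.827]
contact_force: [0.5, 0.2, -0.8]
grip_width: 34.9
finger_force: 29.6
```

View pics/s8.png

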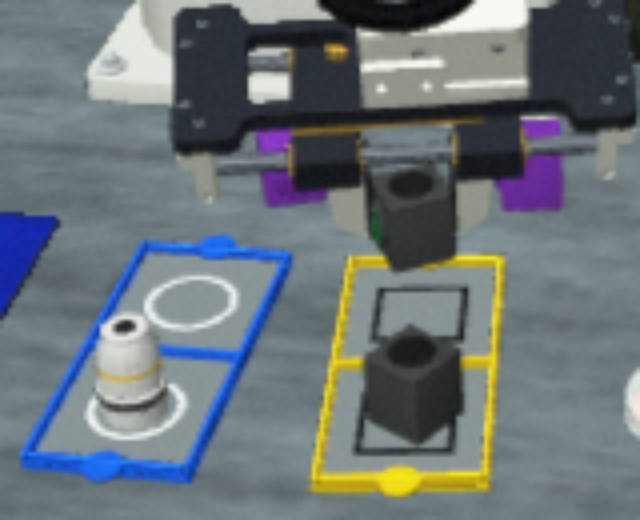

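The cube is held upright above the far bay. I lower it 36 mm and release.

```bash
python3 -m pendant '[[[0,0,-0.4],[0,0,0],-1],[[0,0,-0.4],[0,0,0],-1],[[0,0,-0.25],[0,0,0],-1],[[0,0,-0.15],[0,0,0],-1],[[0,0,0],[0,0,0],-1],[[0,0,0],[0,0,0],0.1],[[0,0,0],[0,0,0],0.1],[[0,0,0],[0,0,0],0.1],[[0,0,0],[0,0,0],0.1],[[0,0,0],[0,0,0],0.1]]'
python3 -m pendant '[[[0,0.1,0.3],[0,0,0],0.1],[[0,0.2,0.5],[0,0,0],0.1],[[0,0.2,0.8],[0,0,0],0.1],[[0,0,0.8],[0,0,0],0.1],[[0,0,0.8],[0,0,0],0.1],[[0,0,0.8],[0.56,0.15,0],0.1],[[0,0,0.8],[0.56,0.15,0],0.1],[[0,0,0.8],[0.56,0.15,0],0.1],[[0,0,0.8],[0.56,0.15,0],0.1],[[0,0,0.8],[0.56,0.15,0],0.1]]'
python3 -c "
from h import *
s=bot.capture('side');cv2.imwrite('pics/s9.png',cv2.resize(s[260:390,170:330],(640,520)))"
```

```text
time: 19.62
tool_pos: [548.8, 150.0, 30.3]
tcp_rot: [3.14, 0.348, 1.827]
contact_force: [-0.1, -0.2, 0.8]
grip_width: 50.1
finger_force: 0.0
time: 20.45
tool_pos: [548.7, 165.5, 249.2]
tcp_rot: [3.14, -0.004, 1.829]
contact_force: [0.0, 1.1, 0.2]
grip_width: 50.0
finger_force: 0.0
```

View pics/s9.png

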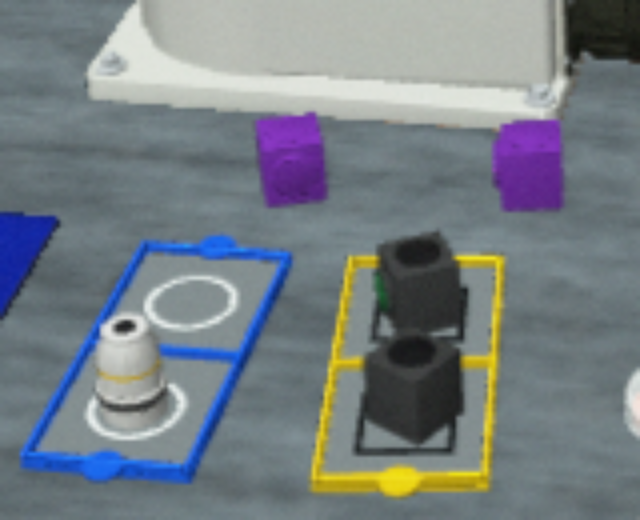

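Both cubes stand in their bays. Now for the black objective, back across in front of the base.

```bash
python3 -m pendant '[[[-0.83,-0.4,0],[0,0,-0.22],0.4],[[-0.83,-0.4,0],[0,0,-0.22],0.4],[[-0.83,-0.4,0],[0,0,-0.22],0.4],[[-0.83,-0.4,0],[0,0,-0.22],0.4],[[-0.83,-0.4,0],[0,0,-0.22],0.4],[[-0.83,-0.4,0],[0,0,-0.22],0.4],[[0,-0.9,0],[0,0,-0.22],0.4],[[0,-0.9,0],[0,0,-0.22],0.4],[[0,-0.9,0],[0,0,-0.22],0.4],[[0,-0.9,0],[0,0,-0.17],0.4]]'
python3 -m pendant '[[[0,-0.9,0],[0,0,0],0.4],[[0,-0.9,0],[0,0,0],0.4],[[0,-0.9,0],[0,0,0],0.4],[[0,-0.9,0],[0,0,0],0.4],[[0,-0.9,0],[0,0,0],0.4],[[0.3,-0.8,0],[0,0,0],0.4],[[0.3,-0.8,0],[0,0,0],0.4],[[0.3,-0.8,0],[0,0,0],0.4],[[0.3,-0.8,0],[0,0,0],0.4],[[0.3,-0.8,0],[0,0,0],0.4]]'
python3 -m pendant '[[[0.56,-0.35,-0.4],[0,0,0],0.4],[[0.56,-0.35,-0.4],[0,0,0],0.4],[[0.56,-0.35,-0.4],[0,0,0],0.4],[[0.56,-0.35,-0.4],[0,0,0],0.4],[[0.56,-0.35,-0.4],[0,0,0],0.4],[[0.56,-0.35,-0.4],[0,0,0],0.4],[[0.56,-0.35,-0.4],[0,0,0],0.4],[[0.56,-0.35,-0.4],[0,0,0],0.4],[[0,0,-0.8],[0,0,0],0.4],[[0,0,-0.7],[0,0,0],0.4]]'
python3 -c "
from h import *
print(bot.get_obs()['tool_pos'])
I=np.hstack([cv2.resize(bot.capture(n)[b:b+150,a:a+150],(400,400)) for n,a,b in(('top',380,130),('side',140,150))]);cv2.imwrite('pics/s10.png',I)"
```

```text
time: 21.33
tool_pos: [399.2, -15.8, 247.5]
tcp_rot: [3.14, 0.0, 1.569]
contact_force: [0.2, 0.6, -0.2]
grip_width: 64.3
finger_force: 0.0
time: 22.17
tool_pos: [444.8, -271.0, 247.2]
tcp_rot: [3.141, 0.0, 1.57]
contact_force: [0.1, 0.2, 0.4]
grip_width: 64.3
finger_force: 0.0
time: 23.0
tool_pos: [579.8, -354.3, 105.0]
tcp_rot: [3.141, 0.001, 1.57]
contact_force: [0.3, 0.3, 0.3]
grip_width: 64.2
finger_force: 0.0
[ 579.83687177 -354.26901997  104.96294101]
```

View pics/s10.png

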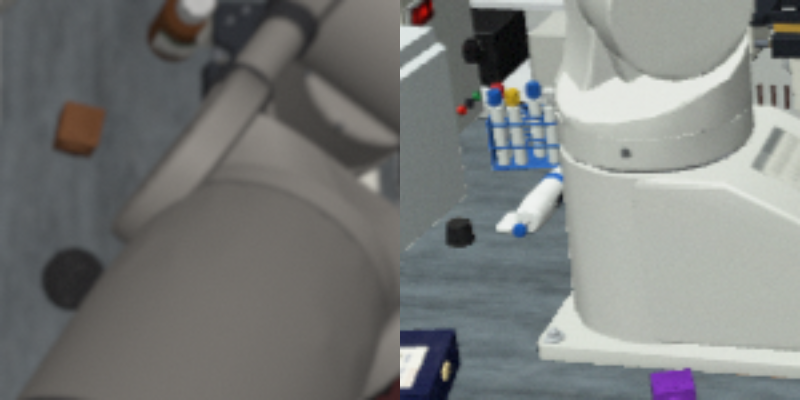

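Both views are occluded by the arms here, but the cap and the rest are undisturbed. The hole fix (581,-355) matches the TCP, so I descend 79 mm, grip and lift.

```bash
python3 -m pendant '[[[0.05,-0.03,-0.6],[0,0,0],0.4],[[0,0,-0.6],[0,0,0],0.4],[[0,0,-0.6],[0,0,0],0.4],[[0,0,-0.5],[0,0,0],0.4],[[0,0,-0.33],[0,0,0],0.4],[[0,0,0],[0,0,0],0.4],[[0,0,0],[0,0,0],-1],[[0,0,0],[0,0,0],-1],[[0,0,0],[0,0,0],-1],[[0,0,0],[0,0,0],-1]]'
python3 -m pendant '[[[0,0,0],[0,0,0],-1],[[0,0,0],[0,0,0],-1],[[0,0,0],[0,0,0],-1],[[0,0,0],[0,0,0],-1],[[0,0,0.5],[0,0,0],-1],[[0,0,0.8],[0,0,0],-1],[[0,0,0.8],[0,0,0],-1],[[0,0,0.8],[0,0,0],-1],[[0,0,0.8],[0,0,0],-1],[[0,0,0.8],[0,0,0],-1]]'
```

```text
time: 23.93
tool_pos: [580.9, -355.2, 28.1]
tcp_rot: [3.14, 0.001, 1.57]
contact_force: [0.9, -0.5, -0.4]
grip_width: 42.5
finger_force: 0.0
time: 24.77
tool_pos: [580.2, -354.7, 162.6]
tcp_rot: [-3.141, -0.0, 1.57]
contact_force: [0.3, -0.4, -1.2]
grip_width: 26.9
finger_force: 30.0
```

```bash
python3 -m pendant '[[[-0.75,0.47,0.47],[0,0,0],-1],[[-0.75,0.47,0.47],[0,0,0],-1],[[-0.75,0.47,0.47],[0,0,0],-1],[[-0.75,0.47,0.47],[0,0,0],-1],[[-0.75,0.47,0.47],[0,0,0],-1],[[-0.75,0.47,0.47],[0,0,0],-1],[[-0.37,0.9,0],[0,0,0],-1],[[-0.37,0.9,0],[0,0,0],-1],[[-0.37,0.9,0],[0,0,0],-1],[[-0.37,0.9,0],[0,0,0],-1]]'
python3 -m pendant '[[[0,0.95,0],[0,0,0],-1],[[0,0.95,0],[0,0,0],-1],[[0,0.95,0],[0,0,0],-1],[[0,0.95,0],[0,0,0],-1],[[0,0.95,0],[0,0,0],-1],[[0,0.95,0],[0,0,0],-1],[[0,0.95,0],[0,0,0],-1],[[0,0.95,0],[0,0,0],-1],[[0,0.95,0],[0,0,0],-1],[[0.6,0.7,0],[0,0,0],-1]]'
python3 -m pendant '[[[0.75,0.2,0],[0,0,0],-1],[[0.8,0.2,0],[0,0,0],-1],[[0.8,0.2,0],[0,0,0],-1],[[0.8,0.2,0],[0,0,0],-1],[[0.8,0.1,0],[0,0,0],-1],[[0.8,0.1,0],[0,0,0],-1],[[0.8,0.1,0],[0,0,0],-1],[[0.8,0.1,0],[0,0,0],-1],[[0.8,0.1,0],[0,0,0],-1],[[0.6,0.1,0],[0,0,0],-1]]'
python3 -m pendant '[[[0,0,-0.5],[0,0,0],-1],[[0,0,-0.7],[0,0,0],-1],[[0,0,-0.7],[0,0,0],-1],[[0,0,-0.7],[0,0,0],-1],[[0,0,-0.7],[0,0,0],-1],[[0,0,-0.7],[0,0,0],-1],[[0,0,-0.3],[0,0,0],-1],[[0,0,0],[0,0,0],-1],[[0,0,0],[0,0,0],-1],[[0,0,0],[0,0,0],-1]]'
python3 -c "
from h import *
s=bot.capture('side');cv2.imwrite('pics/s11.png',cv2.resize(s[260:390,170:330],(640,520)))"
```

```text
time: 25.6
tool_pos: [400.1, -161.1, 246.4]
tcp_rot: [3.141, -0.0, 1.569]
contact_force: [0.5, -0.4, -0.1]
grip_width: 27.1
finger_force: 30.0
time: 26.43
tool_pos: [416.5, 117.4, 246.5]
tcp_rot: [-3.14, -0.0, 1.571]
contact_force: [1.3, -0.7, -0.8]
grip_width: 26.8
finger_force: 30.0
time: 27.27
tool_pos: [652.9, 157.2, 245.6]
tcp_rot: [-3.141, 0.0, 1.569]
contact_force: [-0.3, -0.6, -1.0]
grip_width: 26.6
finger_force: 30.0
time: 28.1
tool_pos: [652.3, 157.4, 119.0]
tcp_rot: [3.139, -0.0, 1.57]
contact_force: [0.4, 0.3, -0.8]
grip_width: 27.4
finger_force: 30.0
```

View pics/s11.png

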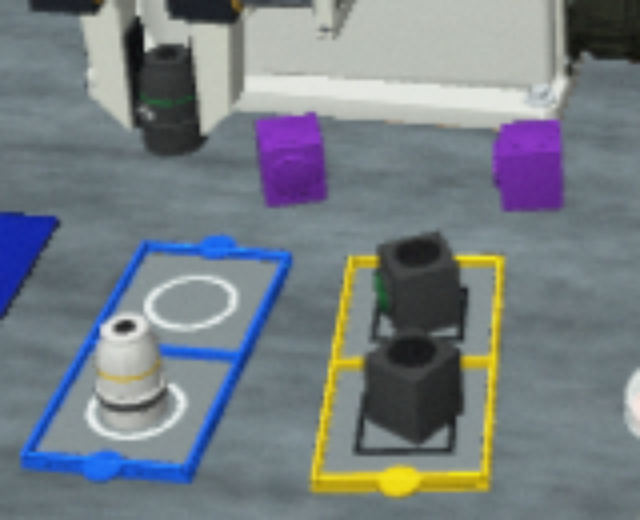

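The black objective (green ring) hangs upright over the empty bay. I lower it 88 mm and release.

```bash
python3 -m pendant '[[[0,-0.07,-0.6],[0,0,0],-1],[[0,0,-0.6],[0,0,0],-1],[[0,0,-0.6],[0,0,0],-1],[[0,0,-0.6],[0,0,0],-1],[[0,0,-0.4],[0,0,0],-1],[[0,0,-0.13],[0,0,0],-1],[[0,0,0],[0,0,0],-1],[[0,0,0],[0,0,0],0.2],[[0,0,0],[0,0,0],0.2],[[0,0,0],[0,0,0],0.2]]'
python3 -m pendant '[[[0,0,0],[0,0,0],0.2],[[0,0,0],[0,0,0],0.2],[[0,0,0],[0,0,0],0.2],[[0,0,0.3],[0,0,0],0.2],[[0,0,0.5],[0,0,0],0.2],[[0,0,0.8],[0,0,0],0.2],[[0,0,0.8],[0,0,0],0.2],[[0,0,0.8],[0,0,0],0.2],[[0,0,0.8],[0,0,0],0.2],[[0,0,0.8],[0,0,0],0.2]]'
python3 -m pendant '[[[0,0,0.8],[0,0,0],0.2],[[0,0,0.8],[0,0,0],0.2],[[-0.8,0,0],[0,0,0],0.2],[[-0.8,0,0],[0,0,0],0.2],[[-0.8,0,0],[0,0,0],0.2],[[-0.8,0,0],[0,0,0],0.2],[[-0.8,0,0],[0,0,0],0.2],[[-0.8,0,0],[0,0,0],0.2],[[-0.8,0,0],[0,0,0],0.2],[[-0.8,0,0],[0,0,0],0.2]]'
python3 -c "
from h import *
s=bot.capture('side');cv2.imwrite('pics/s12.png',cv2.resize(s[260:390,170:330],(640,520)))"
```

```text
time: 28.98
tool_pos: [652.1, 155.2, 30.4]
tcp_rot: [3.14, -0.0, 1.57]
contact_force: [-0.8, 0.7, 0.0]
grip_width: 42.6
finger_force: 0.0
time: 29.82
tool_pos: [651.4, 155.1, 175.6]
tcp_rot: [3.141, -0.0, 1.57]
contact_force: [-0.5, -0.2, -0.5]
grip_width: 55.3
finger_force: 0.0
time: 30.65
tool_pos: [458.3, 155.1, 222.3]
tcp_rot: [3.141, -0.0, 1.57]
contact_force: [0.1, -0.1, -0.4]
grip_width: 55.3
finger_force: 0.0
```

View pics/s12.png

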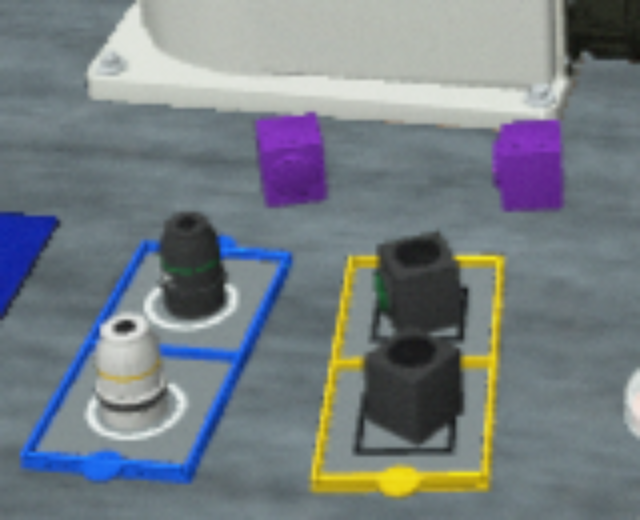

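All four parts stand upright near their bay centres, and the gripper is clear. I hand the job in.

```bash
python3 -c "
from plant import bot
print(bot.close_job())"
```

```text
the job is handed in; nothing more can be done
None
```

The job is handed in, with no verdict returned: both objectives stand upright in the blue tray and both filter cubes in the yellow tray, one per bay, and neither the petri dish nor the dust cap was touched as far as the pictures show (the cap was last seen before the final pick next to it).

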